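Probe the three test studs, then snap the case shut

TASK

Take the orange test probe from its stand and gently touch its tip on top of the red, then the yellow, then the blue test stud on the circuit board in the open case, resting on each for about half a second; never touch the white stud with it. Then put the probe back upright in its stand, fully down, and swing the case's blue lid over and press its free edge down until the latch snaps and it stays shut. Leave the other things on the bench where they are.

Things in the scene. Friction and masses are not known exactly. Their poses are not given: they have to be found in the camera images.
- probe: Test probe, upright in its stand, tip down, 80 g. Origin on its axis at the underside of the black collar (34 mm diameter, 6 mm thick), z up the axis. Orange handle 18 mm in diameter, z 6 to 85 mm (grip near 45). Below: 12 mm barrel to z = -28, cone to -36, brass needle of 4 mm diameter, sprung along the axis: gives up to 10 mm, 0.6 N at first touch, 3.6 N at full travel.
- probe_tip (a point): the needle's point, 60 mm below the probe's origin on its axis when free
- stand: fixed round stand for the probe: dark tube of 48 mm outer diameter, 68 mm high, with a green foot of 76 mm diameter. Origin at the centre of its underside.
- stand_mouth (a point): centre of the stand's mouth, at the top of the tube (68 mm above the bench); hole of 20 mm diameter, 62 mm deep. The probe's collar rests on the rim, so the probe's origin is then at this point.
- case: grey open-topped instrument case fixed to the bench, 130 mm (x) by 220 mm (y) by 50 mm high, wall 5 mm; origin at the centre of its underside, x towards the hinge side. A green circuit board lies in it (top 12 mm above the bench) with parts up to 30 mm tall along the hinge side (x 28 to 56 mm); the studs stand in the rest.
- red_top (a point): centre of the flat top of the red test stud, a fixed red disc of 20 mm diameter and 6 mm height with a brass dot in the middle; its top is 18 mm above the bench. z up.
- yellow_top (a point): centre of the flat top of the yellow test stud, a fixed yellow disc of 20 mm diameter and 6 mm height with a brass dot in the middle; its top is 18 mm above the bench. z up.
- blue_top (a point): centre of the flat top of the blue test stud, a fixed blue disc of 20 mm diameter and 6 mm height with a brass dot in the middle; its top is 18 mm above the bench. z up.
- white_top (a point): centre of the flat top of the white test stud, a fixed white disc of 20 mm diameter and 6 mm height with a brass dot in the middle; its top is 18 mm above the bench. z up. Not to be touched.
- red: red test stud, fixed; origin at the centre of its underside
- yellow: yellow test stud, fixed; origin at the centre of its underside
- blue: blue test stud, fixed; origin at the centre of its underside
- white: white stud, fixed; origin at the centre of its underside; must not be touched with the probe
- lid (a joint): angle of the case's blue lid in rad: 0 shut, about 1.4 to 1.7 when standing open. A light spring lifts it again unless it is latched; it starts to catch at about 0.07 and is latched below 0.025. Snapping takes about 6 to 8 N straight down at the free edge.
- lid_hinge (a point): middle of the hinge line, on the top of the case's +x rim (case frame x = 65 mm, 50 mm above the bench); the hinge line runs along the case's y. Its frame turns with the lid: the lid is a plate 133 mm long (-x of this frame), 220 mm wide and 6 mm thick (z 0 to 6 mm; z is the outer face).
- lid_edge (a point): middle of the lid's free edge on its outer face, 130 mm from the hinge; with the lid shut it is the top edge opposite the hinge, 56 mm above the bench, over the latch
- screwdriver: blue-handled screwdriver lying loose, 170 mm; origin at its middle, underside
- flux_jar: small loose jar, 44 mm in diameter, 60 mm high; origin under its centre
- solder_spool: loose metal spool, 52 mm in diameter, 40 mm high; origin under its centre
- meter: loose yellow hand-held meter, 150 by 78 by 34 mm; origin under its centre
- scissors: loose yellow-handled scissors lying flat, 180 mm; origin at the pivot, underside
- carton: loose cardboard carton, 110 by 80 by 60 mm; origin under its centre
Mind the look-alikes: they are no part of the job. There is more than one size of the probe; the one meant has the size given above. Of the things that look like the stand, the larger one is meant.

How it is judged:
On the way, in this order (a step that is already met when the one before it is completed fails the run):
1. the probe's tip rests on the red stud (contact force between probe and red above 0.3 N and distance between probe_tip and red_top below 0.011 m), for 0.2 s.
2. the probe's tip rests on the yellow stud (contact force between probe and yellow above 0.3 N and distance between probe_tip and yellow_top below 0.011 m), for 0.2 s.
3. the probe's tip rests on the blue stud (contact force between probe and blue above 0.3 N and distance between probe_tip and blue_top below 0.011 m), for 0.2 s.
4. the probe stands fully down in its stand, let go of (horizontal distance between probe and stand_mouth below 0.009 m and z of probe in the frame of stand_mouth between -0.004 and 0.004 m and angle between probe's own z axis and vertical below 0.12 rad and linear speed of probe below 0.02 m/s and contact force between the fingers and probe below 0.1 N), for 0.2 s.
5. the lid is pressed shut past its latch (value of joint lid below 0.025 rad), for 0.2 s.
At the end, for the whole second after the job is handed in: the probe stands at rest in its stand (origin within 9 mm sideways and 4 mm in height of the stand's mouth, within 0.12 rad of upright), and the lid stays latched (below 0.025 rad) with nothing touching it (horizontal distance between probe and stand_mouth below 0.009 m and z of probe in the frame of stand_mouth between -0.004 and 0.004 m and angle between probe's own z axis and vertical below 0.12 rad and linear speed of probe below 0.02 m/s and value of joint lid below 0.025 rad and velocity of joint lid below 0.05 rad/s).
It fails at once if the probe touches the white stud (contact force between probe and white above 0.2 N).
It fails at once if the probe presses on a stud or the case harder than 20 N (contact force between probe and red above 20 N or contact force between probe and yellow above 20 N or contact force between probe and blue above 20 N or contact force between probe and case above 20 N).
It fails at once if a bystander is moved more than 30 mm (distance of any of screwdriver, flux_jar, solder_spool, meter, scissors, carton from where it was at the start of the episode above 0.03 m).
It also fails if it takes over 72 s, if anything falls off the work surface, if the arm or the gripper's body presses on something with over 40 N, if the wrist force passes 120 N, or if a joint passes its speed limit or range.

ROBOT

A 6-joint arm with a two-finger parallel gripper is mounted at the origin on the work surface. World frame = base frame: x ahead of the robot, y to its left, z up, the work surface at z = 0. Lengths are in m, angles in rad, forces in N, time in s.
With the tool pointing down it reaches from about 0.35 to 0.775 m from the base axis. Payload 7.3 kg.
Tool frame: the origin (TCP) lies at the very end of the fingers, on their centre line; the grasp point (between the pads) lies 19 mm behind it; z points along the fingers, y is the line along which they close (so a half turn about z gives the same grasp; the last joint's range is limited). The gripper opens to 92 mm and grips with 3 to 60 N. Pads are 19 mm wide; open, the fingers measure 130 mm over their backs; the gripper's body (75 mm by 190 mm) begins 47 mm behind the grasp point.
Start: joints at [-1.493, 0.342, 1.524, -0, 1.275, -0.146], TCP at [0.117, -0.512, 0.227] pointing down, gripper open.
Joint ranges: [-2.53, 2.53], [-0.77, 2.02], [0.04, 2.7], [-1, 4.14], [0.28, 2.66], [-3.11, 3.11]. Speed limits (rad/s): [2.57, 2.57, 3.14, 3.14, 3.14, 3.14].

INTERFACE

Orientations are given as a unit quaternion [x, y, z, w].
In Python, from plant import manip gives the robot as it stands.
- The arm moves only by the shell command python3 -m pendant 'ROWS' [FORCE]. ROWS is JSON, a list of rows, each an object of numbers: "jaw": the opening, from -1 (shut) to 1 (fully open); "dx", "dy", "dz": the shift along the world's x, y, z in m; "wx", "wy", "wz": the turn, a rotation vector about the world's x, y, z in degrees. A call has 1 to 12 rows; each row shifts and turns the commanded pose from where the row before left it; what a row does not reach is not made up. A row lasts 1/8 s, in which the tool goes at most 62.5 mm and 10.7 degrees, less where a joint would pass 70% of its speed; a pose out of reach is approached as far as the arm can. A call is refused whole if a number of a shift passes 0.0625 or a number of a turn 10.7, either way. A call with a gripper value outside its range is refused whole. The fingers move at their own pace and stop on an object; FORCE is the grip in N (left out, the last holds). Time passes only in rows, so rows that do not move let the fingers close. It gives the time, the measured TCP pose, the force, the opening and the grip force at its end, in the units of the state.
- manip.sense(): the state, without advancing time (a new reading comes with each control period).
- manip.read_camera(name): name is "scene" or "top" or "wrist"; returns the picture (420x560x3 uint8, red, green, blue); there is no depth.
- manip.camera_model(name): a dict with "vfov" (degrees; the focal length in pixels is half the picture's height over the tangent of half this angle, whatever the lens; pixels are square), "cx", "cy" (the principal point, pixels), "world_to_cam" (4x4, takes a point from world to camera coordinates). Camera axes: x right, y down, z forward; pixel columns grow to the right and rows downward; lengths in m; the calibration is good to about 2 mm. The wrist camera is an equidistant fisheye: a pixel r from the principal point sees the ray r / f radians off the axis. A picture is of the moment at which its call begins: read the wrist's pose just before it. camera_model takes no time and is no camera call; for the wrist camera it gives the pose at the moment of the call.
- manip.close_job(): hands the job in; it is judged then, once.
The state is a dict: "time_s": time; "qpos": joint angles; "qd": joint speeds; "tau": joint torques, N m; "tcp_pos": TCP position; "orientation": TCP orientation; "ft_force": force on the tool from outside, world axes, zero at the start; "moment": the same for the moment, N m; "gripper_width": opening from 0.0 (shut) to 1.0 (fully open); "finger_force": force on a finger pad.
Only numpy, scipy, OpenCV 4.12 (cv2) and the standard library are available. Lean on these libraries where they do the work, as an engineer would, in place of code of your own. Each camera call takes 0.05 s, during which the arm holds its last target. There are 200 camera calls.

## Working session

There is one attempt and no reset: what is moved stays moved. The work goes in short steps, Python scripts to look and compute and a shell command to move; the robot and the scene stay as the last step left them, time stands still between calls to the robot, and variables do not carry over. Pictures are saved under pics/ and viewed, at most 10 in all, crops included, and the job is handed in when it is done.

```bash
mkdir -p pics
python3 - <<'E'
from plant import manip
import cv2,numpy as np
ims={}
for n in ("scene","top"):
    im=manip.read_camera(n); cv2.imwrite(f"pics/{n}0.png",im[...,::-1]); m=manip.camera_model(n); print(n,m["vfov"],m["cx"],m["cy"],np.round(m["world_to_cam"],3).tolist())
s=manip.sense();print(s["time_s"],s["orientation"],s["tcp_pos"],s["gripper_width"])
E
```

```text
scene 47.226565052232715 280.46285293804243 208.89931378579143 [[-0.796, 0.605, 0.016, 0.43], [0.389, 0.532, -0.752, -0.146], [-0.464, -0.593, -0.658, 1.425], [0.0, 0.0, 0.0, 1.0]]
top 44.68832766555377 276.75275579906804 198.1726575627574 [[-0.015, -1.0, -0.012, 0.008], [-0.987, 0.016, -0.158, 0.543], [0.158, 0.009, -0.987, 1.533], [0.0, 0.0, 0.0, 1.0]]
0.1 [ 9.93744630e-01  1.11674342e-01 -4.60593707e-06 -6.72659249e-04] [ 0.11649506 -0.51155139  0.2261236 ] 0.9989092446515889
```

View pics/scene0.png

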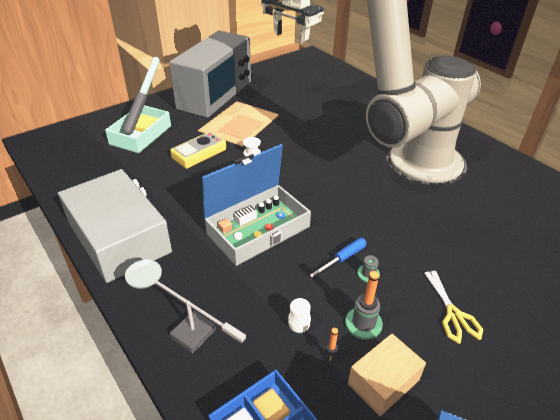

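View pics/top0.png

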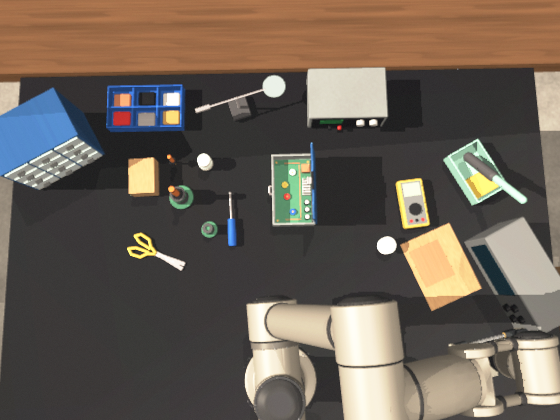

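The scene view shows the large probe and stand at (370,290)/(365,322) and the case at (257,225), lid standing open. The top view shows the large stand at (181,197) and the case at (293,190).
Candidates in top view: probe at (175,192), in the stand, against the small probe at (170,158). Stand at (181,197), the larger, against the small stand at (209,229). I'll confirm these in an enlarged crop and measure.

```bash
cat > h.py <<'E'
import numpy as np,cv2
from plant import manip
def ray(m,u,v,fish=False):
    f=210/np.tan(np.radians(m["vfov"])/2); a=np.array([u-m["cx"],v-m["cy"]])
    if fish:
        r=np.hypot(*a); t=r/f; d=np.r_[np.sin(t)*a/max(r,1e-9),np.cos(t)]
    else: d=np.r_[a/f,1]
    T=np.array(m["world_to_cam"]); R=T[:3,:3]
    return -R.T@T[:3,3], R.T@d
def onz(m,u,v,z,fish=False):
    c,d=ray(m,u,v,fish); return c+d*(z-c[2])/d[2]
def blobs(im,lo,hi,roi,amin=4):
    x0,y0,x1,y1=roi; hsv=cv2.cvtColor(im[y0:y1,x0:x1],cv2.COLOR_RGB2HSV)
    n,_,st,ce=cv2.connectedComponentsWithStats(cv2.inRange(hsv,lo,hi))
    return [(int(st[i,4]),np.round(ce[i]+[x0,y0],1),(st[i,:4]+[x0,y0,0,0]).tolist()) for i in range(1,n) if st[i,4]>=amin]
E
python3 - <<'E'
from h import *
col={"red":((0,150,90),(5,255,255)),"yel":((22,130,100),(34,255,255)),"blue":((100,120,60),(125,255,255)),"green":((40,80,40),(90,255,255)),"orange":((5,150,100),(16,255,255)),"white":((0,0,190),(180,40,255))}
for n,rois in (("top",[(265,140,325,235),(150,145,225,245)]),("scene",[(195,140,320,265),(310,245,400,365)])):
    im=cv2.imread(f"pics/{n}0.png")[...,::-1].copy(); m=manip.camera_model(n)
    for r in rois:
        for c,(lo,hi) in col.items():
            for a,p,b in blobs(im,lo,hi,r): print(n,c,a,p,b,np.round(onz(m,*p,0.018),3)[:2])
a=cv2.imread("pics/top0.png"); b=cv2.imread("pics/scene0.png")
A=cv2.resize(a[145:245,150:330],None,fx=4.4,fy=4.4,interpolation=2)[:, :400*2][:300*2]
x=cv2.resize(a[145:235,150:330],(800,400),interpolation=2)
y=np.hstack([cv2.resize(b[245:365,310:430],(200,200),interpolation=2),cv2.resize(b[140:265,195:320],(200,200),interpolation=2)])
y=cv2.copyMakeBorder(y,0,0,0,400,0)
cv2.imwrite("pics/crop.png",np.vstack([x,y]))
E
```

```text
top red 23 [286.4 196.3] [284, 194, 6, 6] [ 0.553 -0.031]
top yel 27 [284.3 184.5] [282, 182, 6, 6] [ 0.59  -0.025]
top blue 243 [313.3 183.2] [310, 143, 7, 81] [ 0.593 -0.116]
top blue 25 [292.6 211.6] [290, 209, 6, 6] [ 0.504 -0.049]
top green 1328 [288.8 192.1] [275, 160, 36, 62] [ 0.566 -0.038]
top green 37 [303.6 177.3] [301, 173, 9, 16] [ 0.612 -0.086]
top orange 6 [286.7 196. ] [286, 195, 3, 3] [ 0.554 -0.031]
top white 256 [282.5 191.8] [268, 154, 46, 71] [ 0.567 -0.019]
top white 37 [291.9 171.6] [289, 169, 7, 7] [ 0.631 -0.049]
top white 147 [305.9 185.5] [302, 177, 10, 18] [ 0.586 -0.092]
top white 17 [306.5 201.4] [305, 199, 4, 5] [ 0.535 -0.093]
top white 18 [306.7 208.9] [305, 207, 5, 5] [ 0.512 -0.093]
top white 18 [306.7 216.1] [305, 214, 5, 5] [ 0.489 -0.093]
top yel 5 [150. 242.] [150, 240, 1, 5] [0.416 0.395]
top green 189 [183.7 198.8] [170, 185, 24, 24] [0.55  0.292]
top green 81 [210.9 230.4] [202, 221, 15, 17] [0.449 0.206]
top green 8 [207.1 227.9] [206, 227, 3, 3] [0.457 0.218]
top orange 30 [170.2 158. ] [167, 154, 7, 9] [0.682 0.337]
top orange 56 [174.1 19
[... 951 characters left out ...]
4, 232, 9, 8] [ 0.634 -0.045]
scene blue 280 [348.3 251.6] [335, 245, 31, 18] [0.458 0.15 ]
scene green 5 [370.6 260.8] [369, 260, 4, 2] [0.437 0.202]
scene green 62 [361.3 274.5] [358, 266, 10, 16] [0.483 0.219]
scene green 9 [378.  271.3] [377, 269, 3, 6] [0.446 0.234]
scene green 369 [363.  327.2] [346, 309, 36, 30] [0.578 0.32 ]
scene green 6 [368.5 316. ] [366, 316, 6, 1] [0.549 0.307]
scene orange 233 [370.5 290.8] [364, 276, 14, 29] [0.499 0.263]
scene orange 102 [332.9 340.7] [329, 332, 9, 18] [0.647 0.307]
scene white 67 [328.2 264. ] [318, 257, 21, 15] [0.521 0.152]
scene white 7 [311.7 274.9] [311, 274, 3, 3] [0.572 0.154]
scene white 4 [310.  318.5] [310, 317, 1, 4] [0.649 0.241]
```

View pics/crop.png

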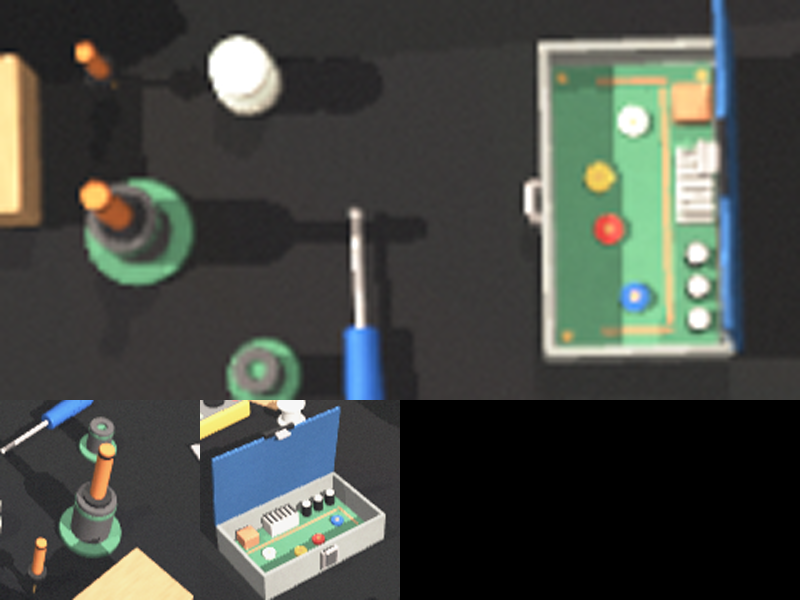

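The crop confirms both choices. The probe meant is the big one in the larger stand with the wide green foot; the thin small probe and the small empty stand are decoys. In the crop the studs show clearly: white (633,121), yellow (600,177), red (610,229), blue (636,297). Next I go over the case, with the closing line along x, for a wrist look.

```bash
python3 -m pendant '[{"jaw":1,"dz":0.03,"dx":0.01,"dy":0.02,"wz":6.43},{"jaw":1,"dz":0.03,"dx":0.034,"dy":0.036,"wz":6.43},{"jaw":1,"dz":0.03,"dx":0.034,"dy":0.036,"wz":6.43},{"jaw":1,"dz":0.03,"dx":0.034,"dy":0.04,"wz":6.43},{"jaw":1,"dz":0.03,"dx":0.034,"dy":0.04,"wz":6.43},{"jaw":1,"dz":0.02,"dx":0.034,"dy":0.04,"wz":6.43},{"jaw":1,"dx":0.034,"dy":0.04,"wz":6.43},{"jaw":1,"dx":0.034,"dy":0.04,"wz":6.43},{"jaw":1,"dx":0.034,"dy":0.04,"wz":6.43},{"jaw":1,"dx":0.034,"dy":0.04,"wz":6.43},{"jaw":1,"dx":0.034,"dy":0.04,"wz":6.43},{"jaw":1,"dx":0.034,"dy":0.04,"wz":6.43}]'
python3 -m pendant '[{"jaw":1},{"jaw":1}]'
python3 - <<'E'
from h import *
m=manip.camera_model("wrist"); im=manip.read_camera("wrist"); cv2.imwrite("pics/w1.png",im[...,::-1])
import json; json.dump({k:np.array(v).tolist() for k,v in m.items()},open("w1.json","w"))
s=manip.sense();print(s["time_s"],s["qpos"],s["tcp_pos"],s["orientation"])
T=np.array(m["world_to_cam"]);print(m["vfov"],-T[:3,:3].T@T[:3,3],T[2,:3])
E
```

```text
0.15 [-1.49304626e+00  3.42601674e-01  1.52476729e+00 -1.69825283e-05
  1.27540429e+00 -1.45975772e-01] [ 0.11648464 -0.51161339  0.22619495] [ 9.93749416e-01  1.11632211e-01  1.20155881e-05 -5.90233043e-04]
65.70646984690485 [ 0.19004842 -0.49331812  0.385656  ] [-0.27180433 -0.06084834 -0.96042693]schema error: expected keys jaw, dx, dy, dz, wx, wy, wz
schema error: expected keys jaw, dx, dy, dz, wx, wy, wz
```

View pics/w1.png

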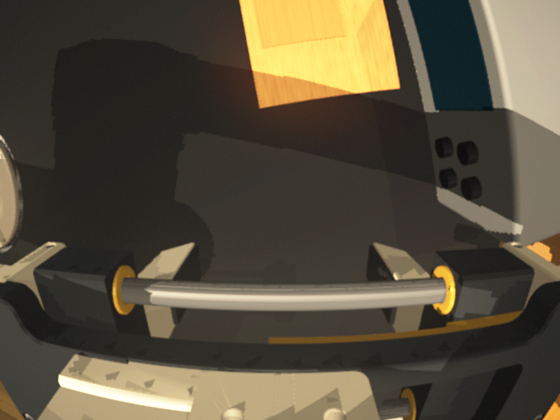

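The move was refused, because every row needs all seven keys. The wrist view from the start pose shows only the bench, and the gripper hides the rows below about 250. So for the look, the TCP should sit on the -y side of the case.

```bash
python3 -m pendant '[{"jaw":1,"dx":0.01,"dy":0.02,"dz":0.03,"wx":0,"wy":0,"wz":6.4},{"jaw":1,"dx":0.035,"dy":0.03,"dz":0.03,"wx":0,"wy":0,"wz":6.4},{"jaw":1,"dx":0.04,"dy":0.03,"dz":0.03,"wx":0,"wy":0,"wz":6.4},{"jaw":1,"dx":0.04,"dy":0.03,"dz":0.03,"wx":0,"wy":0,"wz":6.4},{"jaw":1,"dx":0.04,"dy":0.035,"dz":0.03,"wx":0,"wy":0,"wz":6.4},{"jaw":1,"dx":0.04,"dy":0.035,"dz":0.02,"wx":0,"wy":0,"wz":6.4},{"jaw":1,"dx":0.04,"dy":0.035,"dz":0,"wx":0,"wy":0,"wz":6.4},{"jaw":1,"dx":0.04,"dy":0.035,"dz":0,"wx":0,"wy":0,"wz":6.4},{"jaw":1,"dx":0.04,"dy":0.035,"dz":0,"wx":0,"wy":0,"wz":6.4},{"jaw":1,"dx":0.04,"dy":0.035,"dz":0,"wx":0,"wy":0,"wz":6.4},{"jaw":1,"dx":0.04,"dy":0.035,"dz":0,"wx":0,"wy":0,"wz":6.4},{"jaw":1,"dx":0.03,"dy":0.035,"dz":0,"wx":0,"wy":0,"wz":6.8}]'
python3 -m pendant '[{"jaw":1,"dx":0,"dy":0,"dz":0,"wx":0,"wy":0,"wz":0},{"jaw":1,"dx":0,"dy":0,"dz":0,"wx":0,"wy":0,"wz":0}]'
cat >> h.py <<'E'
def shot(name):
    import json
    m=manip.camera_model("wrist"); im=manip.read_camera("wrist"); cv2.imwrite(f"pics/{name}.png",im[...,::-1])
    m={k:np.array(v).tolist() for k,v in m.items()}; json.dump(m,open(name+".json","w"))
    s=manip.sense(); print(s["time_s"],np.round(s["qpos"],3),s["tcp_pos"],s["orientation"],s["ft_force"])
    return im,m
E
python3 -c 'from h import *; shot("w2")'
```

```text
time_s: 1.65
tcp_pos: [0.5528, -0.1205, 0.396]
orientation: [0.705, 0.709, -0.0, -0.0]
ft_force: [0.1, 0.0, 0.4]
gripper_width: 1.002
finger_force: 0.0
time_s: 1.9
tcp_pos: [0.5512, -0.1222, 0.3964]
orientation: [0.707, 0.707, -0.0, -0.0]
ft_force: [-0.7, -1.0, 0.3]
gripper_width: 0.997
finger_force: 0.0
1.95 [-0.355  0.358  1.044 -0.     1.739 -0.353] [ 0.5509821  -0.12266134  0.39668835] [ 7.07560840e-01  7.06652385e-01 -2.52618580e-04 -3.99465350e-05] [ 0.32682593 -0.20682283 -0.01945153]
```

View pics/w2.png

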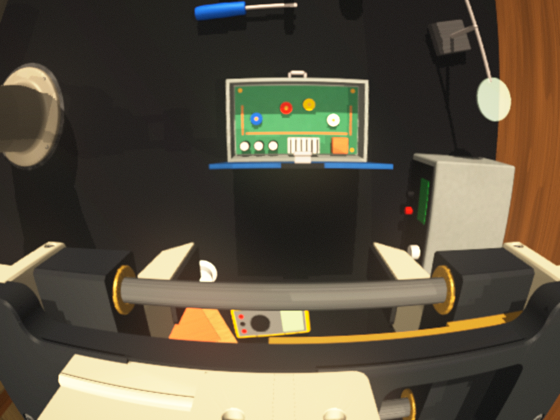

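The wrist view shows the case at (297,120), with red at (286,108), yellow (309,104), blue (256,119) and white (333,120). The lid's free edge is at row 165, columns 210 to 392. Now the numbers.

Run:
```python
from h import *; import json
m=json.load(open("w2.json")); im=cv2.imread("pics/w2.png")[...,::-1].copy()
for c,lo,hi,r in (("red",(0,150,90),(6,255,255),(270,95,300,120)),("yel",(20,130,100),(34,255,255),(298,95,320,115)),("blue",(100,120,60),(125,255,255),(245,108,270,130)),("white",(0,0,170),(180,50,255),(322,110,345,130)),("lid",(100,120,40),(125,255,255),(200,155,400,180))):
    for a,p,b in blobs(im,lo,hi,r,8): print(c,a,p,b,np.round(onz(m,*p,0.018,True),4)[:2])
hsv=cv2.cvtColor(im,cv2.COLOR_RGB2HSV)
g=cv2.inRange(hsv,(0,0,110),(180,60,255)); g[:75]=0; g[168:]=0; g[:,:220]=0; g[:,372:]=0
ys,xs=np.nonzero(g); P=np.c_[xs,ys].astype(np.float32)
box=cv2.minAreaRect(P); 
q=[P[np.argmin(P@s)] for s in ([1,1],[-1,1],[1,-1],[-1,-1])]
for p in q: print("corner",p,np.round(onz(m,*p,.05,True),4))
for p in ((210,166),(392,166.)): print("lidtop",np.round(onz(m,*p,.183,True),4))
```

```text
red 89 [285.7 107.7] [280, 102, 12, 12] [ 0.5546 -0.0281]
yel 132 [308.5 104.1] [302, 98, 14, 13] [ 0.5917 -0.0218]
blue 94 [256.  118.5] [251, 113, 11, 12] [ 0.506  -0.0456]
white 113 [332.8 119.5] [327, 114, 13, 12] [ 0.632  -0.0465]
lid 433 [244.5 165.3] [209, 162, 72, 8] [ 0.4856 -0.1236]
lid 439 [359.  165.4] [324, 162, 70, 8] [ 0.6789 -0.1227]
corner [226.  79.] [0.4624 0.018  0.05  ]
corner [368.  80.] [0.6827 0.0187 0.05  ]
corner [227. 160.] [ 0.4618 -0.1101  0.05  ]
corner [366. 161.] [ 0.6827 -0.1108  0.05  ]
lidtop [ 0.4649 -0.0998  0.183 ]
lidtop [ 0.6813 -0.0987  0.183 ]
```

```bash
python3 -m pendant '[{"jaw":1,"dx":0,"dy":0.05,"dz":0,"wx":0,"wy":0,"wz":0},{"jaw":1,"dx":0,"dy":0.05,"dz":0,"wx":0,"wy":0,"wz":0},{"jaw":1,"dx":0,"dy":0.05,"dz":0,"wx":0,"wy":0,"wz":0},{"jaw":1,"dx":0,"dy":0.05,"dz":0,"wx":0,"wy":0,"wz":0},{"jaw":1,"dx":0,"dy":0.05,"dz":0,"wx":0,"wy":0,"wz":0},{"jaw":1,"dx":0,"dy":0.05,"dz":0,"wx":0,"wy":0,"wz":0},{"jaw":1,"dx":0,"dy":0.04,"dz":0,"wx":0,"wy":0,"wz":0},{"jaw":1,"dx":0,"dy":0,"dz":0,"wx":0,"wy":0,"wz":0},{"jaw":1,"dx":0,"dy":0,"dz":0,"wx":0,"wy":0,"wz":0}]'
python3 -c 'from h import *; shot("w3")'
```

```text
time_s: 3.08
tcp_pos: [0.5516, 0.2166, 0.397]
orientation: [0.708, 0.707, -0.0, 0.0]
ft_force: [0.2, -0.2, -0.3]
gripper_width: 0.996
finger_force: 0.0
3.125 [ 2.450e-01  4.200e-01  9.510e-01 -1.000e-03  1.771e+00  2.470e-01] [0.55172355 0.21639939 0.39701252] [ 7.07778984e-01  7.06433878e-01 -1.47993060e-07  2.91980928e-04] [0.85078972 0.40678692 0.90719092]
```

View pics/w3.png

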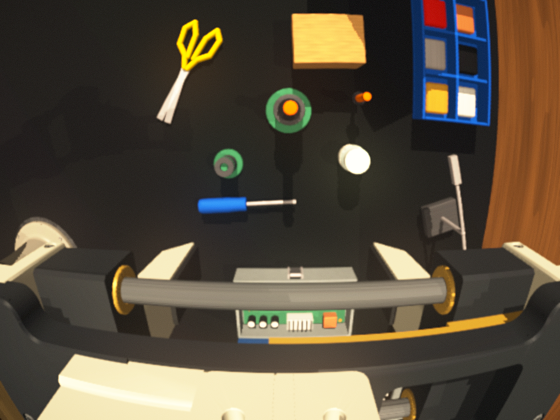

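The studs agree across the three views within a few mm, and the case corners give 220 by 129 mm as stated. This view shows the big stand's green foot at (289,110) with the orange handle top at (290,107), and the small decoys at (362,97) and (228,163). Measuring the stand.

Run:
```python
from h import *; import json
m=json.load(open("w3.json")); im=cv2.imread("pics/w3.png")[...,::-1].copy()
for a,p,b in blobs(im,(5,150,100),(18,255,255),(275,90,305,125),8): print("handle",a,p,b,np.round(onz(m,*p,0.153,True),4))
hsv=cv2.cvtColor(im,cv2.COLOR_RGB2HSV); g=cv2.inRange(hsv,(40,80,40),(90,255,255)); g[:82]=0;g[137:]=0;g[:,:260]=0;g[:,318:]=0
ys,xs=np.nonzero(g); (c,ax,an)=cv2.fitEllipse(cv2.convexHull(np.c_[xs,ys].astype(np.float32)))
print("foot",c,ax,np.round(onz(m,*c,.006,True),4))
m=manip.camera_model("top"); im=cv2.imread("pics/top0.png")[...,::-1].copy()
hsv=cv2.cvtColor(im,cv2.COLOR_RGB2HSV); g=cv2.inRange(hsv,(40,80,40),(90,255,255)); g[:180]=0;g[215:]=0;g[:,:165]=0;g[:,200:]=0
ys,xs=np.nonzero(g); (c,ax,an)=cv2.fitEllipse(cv2.convexHull(np.c_[xs,ys].astype(np.float32)))
print("foot top",c,ax,np.round(onz(m,*c,.006),4))
print("handle top view",[ (p,np.round(onz(m,*p,.15),4)) for a,p,b in blobs(im,(5,150,100),(16,255,255),(166,183,182,200))], onz(m,172,190,.153))
```

```text
handle 90 [290.  107.6] [282, 100, 17, 16] [0.56   0.3064 0.153 ]
foot (288.0299072265625, 110.24758911132812) (46.01871871948242, 47.03064727783203) [0.5595 0.3067 0.006 ]
foot top (181.03648376464844, 196.78009033203125) (23.14623260498047, 23.95185661315918) [0.5586 0.303  0.006 ]
handle top view [(array([174.1, 191. ]), array([0.5519, 0.2946, 0.15  ]))] [0.55441154 0.30004072 0.153     ]
```

Foot and handle top agree at (0.560, 0.306), and the foot's size of about 76 mm fits. I go down to grasp with the TCP at z 0.115, about 66 mm up the probe, which keeps the gripper body above the lid later.

```bash
python3 -m pendant '[{"jaw":1,"dx":0.008,"dy":0.045,"dz":0,"wx":0,"wy":0,"wz":0},{"jaw":1,"dx":0,"dy":0.044,"dz":-0.02,"wx":0,"wy":0,"wz":0},{"jaw":1,"dx":0,"dy":0,"dz":-0.06,"wx":0,"wy":0,"wz":0},{"jaw":1,"dx":0,"dy":0,"dz":-0.06,"wx":0,"wy":0,"wz":0},{"jaw":1,"dx":0,"dy":0,"dz":-0.03,"wx":0,"wy":0,"wz":0},{"jaw":1,"dx":0,"dy":0,"dz":-0.03,"wx":0,"wy":0,"wz":0},{"jaw":1,"dx":0,"dy":0,"dz":-0.03,"wx":0,"wy":0,"wz":0},{"jaw":1,"dx":0,"dy":0,"dz":-0.03,"wx":0,"wy":0,"wz":0},{"jaw":1,"dx":0,"dy":0,"dz":-0.022,"wx":0,"wy":0,"wz":0},{"jaw":1,"dx":0,"dy":0,"dz":0,"wx":0,"wy":0,"wz":0},{"jaw":1,"dx":0,"dy":0,"dz":0,"wx":0,"wy":0,"wz":0}]' 25
python3 - <<'E'
from h import *
im,m=shot("w4")
w=cv2.imread("pics/w4.png"); cv2.imwrite("pics/scene1.png",manip.read_camera("scene")[...,::-1])
a=cv2.imread("pics/scene1.png")[200:380,300:450]
cv2.imwrite("pics/c4.png",np.hstack([cv2.resize(w,(480,360)),cv2.resize(a,(300,360))]))
E
```

```text
time_s: 4.5
tcp_pos: [0.5605, 0.3064, 0.1161]
orientation: [0.707, 0.707, 0.001, 0.0]
ft_force: [0.6, -0.5, -0.1]
gripper_width: 1.002
finger_force: 0.0
4.55 [ 0.381  0.643  1.336 -0.     1.16   0.381] [0.56059089 0.30669112 0.11635769] [7.07323804e-01 7.06888439e-01 1.19836693e-03 5.79501025e-04] [-0.47732257 -0.99154464 -0.44463126]
```

View pics/c4.png

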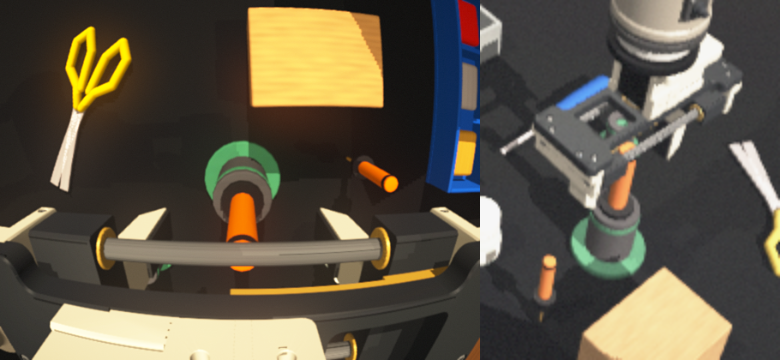

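The handle (image (240,220)) stands between the open fingers at (150,235) and (340,235), close to centred. I close on it.

```bash
python3 -m pendant '[{"jaw":-1,"dx":0,"dy":0,"dz":0,"wx":0,"wy":0,"wz":0},{"jaw":-1,"dx":0,"dy":0,"dz":0,"wx":0,"wy":0,"wz":0},{"jaw":-1,"dx":0,"dy":0,"dz":0,"wx":0,"wy":0,"wz":0},{"jaw":-1,"dx":0,"dy":0,"dz":0,"wx":0,"wy":0,"wz":0},{"jaw":-1,"dx":0,"dy":0,"dz":0,"wx":0,"wy":0,"wz":0},{"jaw":-1,"dx":0,"dy":0,"dz":0,"wx":0,"wy":0,"wz":0},{"jaw":-1,"dx":0,"dy":0,"dz":0,"wx":0,"wy":0,"wz":0},{"jaw":-1,"dx":0,"dy":0,"dz":0,"wx":0,"wy":0,"wz":0}]' 25
```

```text
time_s: 5.6
tcp_pos: [0.5596, 0.3071, 0.1147]
orientation: [0.707, 0.707, 0.0, 0.0]
ft_force: [-0.2, -0.2, -1.4]
gripper_width: 0.19
finger_force: 25.0
```

Gripped: the opening of about 17.5 mm fits the 18 mm handle. Lift and carry it over red.

```bash
python3 -m pendant '[{"jaw":-1,"dx":0,"dy":0,"dz":0.02,"wx":0,"wy":0,"wz":0},{"jaw":-1,"dx":0,"dy":0,"dz":0.04,"wx":0,"wy":0,"wz":0},{"jaw":-1,"dx":0,"dy":0,"dz":0.04,"wx":0,"wy":0,"wz":0},{"jaw":-1,"dx":0,"dy":-0.014,"dz":0.02,"wx":0,"wy":0,"wz":0},{"jaw":-1,"dx":-0.005,"dy":-0.04,"dz":0,"wx":0,"wy":0,"wz":0},{"jaw":-1,"dx":0,"dy":-0.05,"dz":0,"wx":0,"wy":0,"wz":0},{"jaw":-1,"dx":0,"dy":-0.05,"dz":0,"wx":0,"wy":0,"wz":0},{"jaw":-1,"dx":0,"dy":-0.05,"dz":0,"wx":0,"wy":0,"wz":0},{"jaw":-1,"dx":0,"dy":-0.05,"dz":0,"wx":0,"wy":0,"wz":0},{"jaw":-1,"dx":0,"dy":-0.05,"dz":0,"wx":0,"wy":0,"wz":0},{"jaw":-1,"dx":0,"dy":-0.03,"dz":0,"wx":0,"wy":0,"wz":0},{"jaw":-1,"dx":0,"dy":0,"dz":0,"wx":0,"wy":0,"wz":0}]'
python3 -m pendant '[{"jaw":-1,"dx":0,"dy":0,"dz":-0.03,"wx":0,"wy":0,"wz":0},{"jaw":-1,"dx":0,"dy":0,"dz":-0.03,"wx":0,"wy":0,"wz":0},{"jaw":-1,"dx":0,"dy":0,"dz":-0.03,"wx":0,"wy":0,"wz":0},{"jaw":-1,"dx":0,"dy":0,"dz":0,"wx":0,"wy":0,"wz":0},{"jaw":-1,"dx":0,"dy":0,"dz":0,"wx":0,"wy":0,"wz":0}]'
python3 - <<'E'
from h import *
im,m=shot("w5")
for n in ("scene","top"): cv2.imwrite(f"pics/{n}2.png",manip.read_camera(n)[...,::-1])
w=cv2.imread("pics/w5.png")[130:330,180:400]; a=cv2.imread("pics/scene2.png")[130:280,190:330]; b=cv2.imread("pics/top2.png")[140:240,260:330]
cv2.imwrite("pics/c5.png",np.hstack([cv2.resize(a,(400,429),interpolation=2),cv2.resize(w,(400,429),interpolation=2)]))
E
```

```text
time_s: 7.1
tcp_pos: [0.5537, -0.0296, 0.2338]
orientation: [0.708, 0.706, -0.001, -0.001]
ft_force: [0.1, 0.9, -0.6]
gripper_width: 0.188
finger_force: 25.0
time_s: 7.72
tcp_pos: [0.555, -0.0266, 0.1457]
orientation: [0.707, 0.707, 0.0, 0.0]
ft_force: [0.5, -0.2, -0.1]
gripper_width: 0.188
finger_force: 25.0
7.775 [-0.186  0.472  1.557  0.     1.11  -0.187] [ 0.55525708 -0.02675679  0.1460654 ] [7.06833251e-01 7.07379316e-01 6.58444607e-04 9.08382557e-04] [ 0.54666976  0.00175743 -0.31112088]
```

View pics/c5.png

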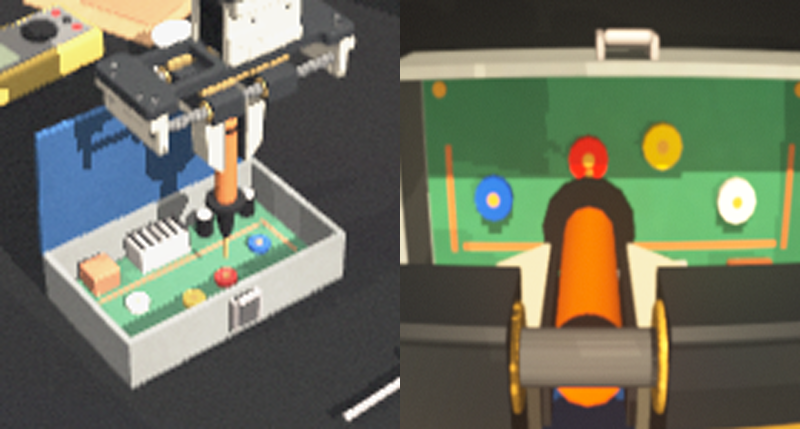

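In the scene crop the tip is at (226,258), just above red at (226,277). The wrist crop shows red at (588,158), with the needle dot in front of it at (588,160). Numerical check on relative position:

Run:
```python
from h import *; import json
m=manip.camera_model("scene")
print("scene red",onz(m,268.7,227.5,.018)[:2]," tip",onz(m,269.1,220.5,.039)[:2])
m=json.load(open("w5.json")); k=220/400;kv=200/429
print("wrist red",onz(m,180+588*k,130+158*kv,.018,True)[:2],"tip",onz(m,180+588*k,130+163*kv,.039,True)[:2])
im=cv2.imread("pics/w5.png")[...,::-1].copy()
for c,lo,hi in (("yel",(20,130,100),(34,255,255)),("blue",(100,120,60),(125,255,255))):
    for a,p,b in blobs(im,lo,hi,(190,180,370,250),60): print(c,a,onz(m,*p,.018,True))
```

```text
scene red [ 0.55848288 -0.02396337]  tip [ 0.55634645 -0.02524822]
wrist red [ 0.79383565 -0.02584163] tip [ 0.77691923 -0.02272243]
yel 385 [ 0.59230745 -0.02145541  0.018     ]
blue 296 [ 0.50652109 -0.04486992  0.018     ]
```

By the scene camera the tip is within about 2.5 mm of red's centre. The wrist numbers for red and the tip used the wrong crop offset, so I disregard them. Touch red.

```bash
python3 -m pendant '[{"jaw":-1,"dx":0.001,"dy":0,"dz":-0.012,"wx":0,"wy":0,"wz":0},{"jaw":-1,"dx":0,"dy":0,"dz":-0.006,"wx":0,"wy":0,"wz":0},{"jaw":-1,"dx":0,"dy":0,"dz":-0.003,"wx":0,"wy":0,"wz":0},{"jaw":-1,"dx":0,"dy":0,"dz":-0.003,"wx":0,"wy":0,"wz":0},{"jaw":-1,"dx":0,"dy":0,"dz":-0.001,"wx":0,"wy":0,"wz":0},{"jaw":-1,"dx":0,"dy":0,"dz":0,"wx":0,"wy":0,"wz":0},{"jaw":-1,"dx":0,"dy":0,"dz":0,"wx":0,"wy":0,"wz":0},{"jaw":-1,"dx":0,"dy":0,"dz":0,"wx":0,"wy":0,"wz":0},{"jaw":-1,"dx":0,"dy":0,"dz":0,"wx":0,"wy":0,"wz":0},{"jaw":-1,"dx":0,"dy":0,"dz":0,"wx":0,"wy":0,"wz":0}]'
python3 -c '
from h import *
cv2.imwrite("pics/s3.png",cv2.resize(manip.read_camera("scene")[130:280,190:330,::-1],(560,600),interpolation=2))
print(manip.sense()["ft_force"],manip.sense()["tcp_pos"])'
```

```text
time_s: 9.12
tcp_pos: [0.5556, -0.0269, 0.1198]
orientation: [0.707, 0.707, 0.0, 0.0]
ft_force: [-1.9, 0.4, 1.8]
gripper_width: 0.192
finger_force: 25.0
[-1.96754063  0.41573316  0.78876397] [ 0.55559271 -0.02692816  0.11977881]
```

View pics/s3.png

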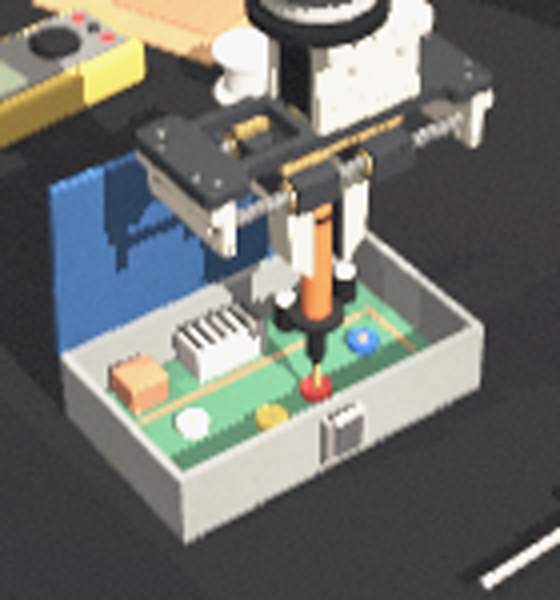

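The tip rests centred on red at (316,385), with about 2 N upward and no sign of trouble. Now yellow: lift, shift and lower.

```bash
python3 -m pendant '[{"jaw":-1,"dx":0,"dy":0,"dz":0.015,"wx":0,"wy":0,"wz":0},{"jaw":-1,"dx":0,"dy":0,"dz":0.018,"wx":0,"wy":0,"wz":0},{"jaw":-1,"dx":0.018,"dy":0.003,"dz":0,"wx":0,"wy":0,"wz":0},{"jaw":-1,"dx":0.019,"dy":0.003,"dz":0,"wx":0,"wy":0,"wz":0},{"jaw":-1,"dx":0,"dy":0,"dz":0,"wx":0,"wy":0,"wz":0},{"jaw":-1,"dx":0,"dy":0,"dz":0,"wx":0,"wy":0,"wz":0},{"jaw":-1,"dx":0,"dy":0,"dz":-0.015,"wx":0,"wy":0,"wz":0},{"jaw":-1,"dx":0,"dy":0,"dz":-0.01,"wx":0,"wy":0,"wz":0},{"jaw":-1,"dx":0,"dy":0,"dz":-0.004,"wx":0,"wy":0,"wz":0},{"jaw":-1,"dx":0,"dy":0,"dz":-0.003,"wx":0,"wy":0,"wz":0},{"jaw":-1,"dx":0,"dy":0,"dz":0,"wx":0,"wy":0,"wz":0},{"jaw":-1,"dx":0,"dy":0,"dz":0,"wx":0,"wy":0,"wz":0}]'
python3 -m pendant '[{"jaw":-1,"dx":0,"dy":0,"dz":0,"wx":0,"wy":0,"wz":0},{"jaw":-1,"dx":0,"dy":0,"dz":0,"wx":0,"wy":0,"wz":0},{"jaw":-1,"dx":0,"dy":0,"dz":0,"wx":0,"wy":0,"wz":0}]'
python3 -c '
from h import *
cv2.imwrite("pics/s4.png",manip.read_camera("scene")[...,::-1])'
python3 -m pendant '[{"jaw":-1,"dx":0,"dy":0,"dz":0.015,"wx":0,"wy":0,"wz":0},{"jaw":-1,"dx":0,"dy":0,"dz":0.018,"wx":0,"wy":0,"wz":0},{"jaw":-1,"dx":-0.03,"dy":-0.008,"dz":0,"wx":0,"wy":0,"wz":0},{"jaw":-1,"dx":-0.03,"dy":-0.008,"dz":0,"wx":0,"wy":0,"wz":0},{"jaw":-1,"dx":-0.026,"dy":-0.007,"dz":0,"wx":0,"wy":0,"wz":0},{"jaw":-1,"dx":0,"dy":0,"dz":0,"wx":0,"wy":0,"wz":0},{"jaw":-1,"dx":0,"dy":0,"dz":0,"wx":0,"wy":0,"wz":0}]'
python3 -c '
from h import *
im=manip.read_camera("scene")[...,::-1]; a=cv2.imread("pics/s4.png")
f=lambda x:cv2.resize(x[180:270,220:310],(400,400),interpolation=2)
cv2.imwrite("pics/c6.png",np.hstack([f(a),f(im)]))'
```

```text
time_s: 10.68
tcp_pos: [0.5927, -0.0209, 0.1211]
orientation: [0.707, 0.707, 0.0, 0.0]
ft_force: [-1.1, 0.0, 0.0]
gripper_width: 0.187
finger_force: 25.0
time_s: 11.05
tcp_pos: [0.5926, -0.0209, 0.1209]
orientation: [0.707, 0.707, 0.0, 0.0]
ft_force: [-0.4, 0.8, 1.2]
gripper_width: 0.191
finger_force: 25.0
time_s: 11.98
tcp_pos: [0.5077, -0.044, 0.1546]
orientation: [0.707, 0.707, 0.001, 0.001]
ft_force: [-0.0, -0.4, -1.0]
gripper_width: 0.192
finger_force: 25.0
```

View pics/c6.png

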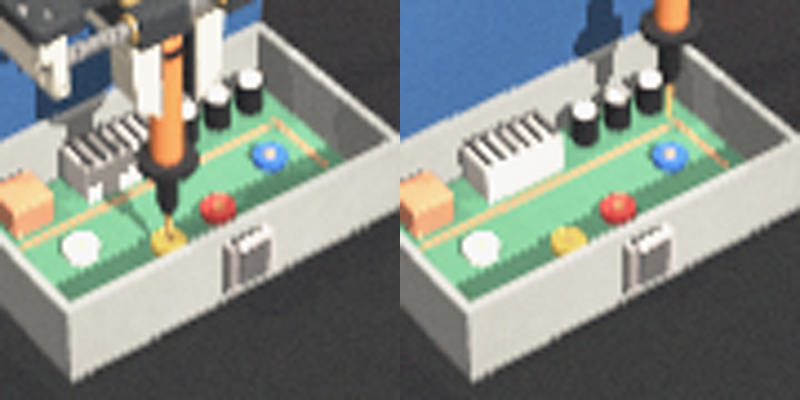

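Left: the tip rests on yellow at (169,240). Right: the tip at (669,115) is over blue at (669,157). Lower onto blue.

```bash
python3 -m pendant '[{"jaw":-1,"dx":0,"dy":0,"dz":-0.015,"wx":0,"wy":0,"wz":0},{"jaw":-1,"dx":0,"dy":0,"dz":-0.01,"wx":0,"wy":0,"wz":0},{"jaw":-1,"dx":0,"dy":0,"dz":-0.004,"wx":0,"wy":0,"wz":0},{"jaw":-1,"dx":0,"dy":0,"dz":-0.004,"wx":0,"wy":0,"wz":0},{"jaw":-1,"dx":0,"dy":0,"dz":0,"wx":0,"wy":0,"wz":0},{"jaw":-1,"dx":0,"dy":0,"dz":0,"wx":0,"wy":0,"wz":0},{"jaw":-1,"dx":0,"dy":0,"dz":0,"wx":0,"wy":0,"wz":0},{"jaw":-1,"dx":0,"dy":0,"dz":0,"wx":0,"wy":0,"wz":0},{"jaw":-1,"dx":0,"dy":0,"dz":0,"wx":0,"wy":0,"wz":0},{"jaw":-1,"dx":0,"dy":0,"dz":0,"wx":0,"wy":0,"wz":0}]'
python3 -c '
from h import *
im=manip.read_camera("scene")[...,::-1]
cv2.imwrite("pics/c7.png",cv2.resize(im[180:270,220:310],(400,400),interpolation=2)); print(manip.sense()["ft_force"],manip.sense()["tcp_pos"])'
```

```text
time_s: 13.28
tcp_pos: [0.5066, -0.0439, 0.1208]
orientation: [0.707, 0.707, 0.0, 0.0]
ft_force: [-1.2, 0.7, -0.5]
gripper_width: 0.195
finger_force: 25.0
[-1.39639112 -0.00271956  0.30813138] [ 0.5066217  -0.04392567  0.12080084]
```

View pics/c7.png

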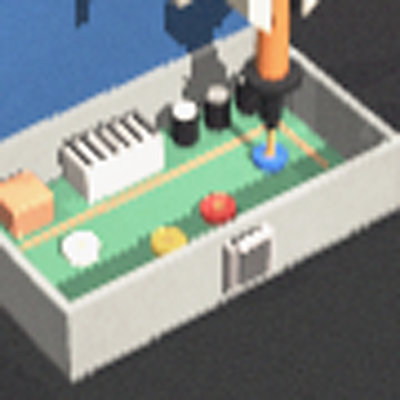

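The tip sits on blue at (269,155). I have now viewed 11 pictures, one over the limit of 10, so I view no more and check by numbers only. The force readings are noisy, so I average them pressed and raised to confirm contact.

```bash
cat > avg.py <<'E'
from h import *
F=[]
for i in range(10): manip.read_camera("scene"); F.append(manip.sense()["ft_force"])
s=manip.sense(); print("mean",np.round(np.mean(F,0),2),"sd",np.round(np.std(F,0),2),s["tcp_pos"],s["time_s"])
E
python3 avg.py
python3 -m pendant '[{"jaw":-1,"dx":0,"dy":0,"dz":0.015,"wx":0,"wy":0,"wz":0},{"jaw":-1,"dx":0,"dy":0,"dz":0.02,"wx":0,"wy":0,"wz":0},{"jaw":-1,"dx":0,"dy":0,"dz":0,"wx":0,"wy":0,"wz":0},{"jaw":-1,"dx":0,"dy":0,"dz":0,"wx":0,"wy":0,"wz":0}]'
python3 avg.py
```

```text
mean [-0.66  0.48  0.7 ] sd [0.52 0.35 0.42] [ 0.50655854 -0.04391127  0.12075949] 13.825
time_s: 14.32
tcp_pos: [0.5064, -0.0439, 0.1556]
orientation: [0.707, 0.707, -0.0, 0.0]
ft_force: [-0.6, 0.0, -1.9]
gripper_width: 0.191
finger_force: 25.0
mean [ 0.07 -0.22 -0.96] sd [0.42 0.48 0.66] [ 0.50650184 -0.04392576  0.15561008] 14.825
```

The force differs by 1.7 N between pressed and raised, just as expected for about 3.7 mm of needle travel, so the contacts were real. Carrying the probe back above the stand.

```bash
python3 -m pendant '[{"jaw":-1,"dx":0,"dy":0,"dz":0.04,"wx":0,"wy":0,"wz":0},{"jaw":-1,"dx":0,"dy":0.01,"dz":0.04,"wx":0,"wy":0,"wz":0},{"jaw":-1,"dx":0.013,"dy":0.05,"dz":0,"wx":0,"wy":0,"wz":0},{"jaw":-1,"dx":0.01,"dy":0.05,"dz":0,"wx":0,"wy":0,"wz":0},{"jaw":-1,"dx":0.01,"dy":0.05,"dz":0,"wx":0,"wy":0,"wz":0},{"jaw":-1,"dx":0.01,"dy":0.05,"dz":0,"wx":0,"wy":0,"wz":0},{"jaw":-1,"dx":0.01,"dy":0.05,"dz":0,"wx":0,"wy":0,"wz":0},{"jaw":-1,"dx":0,"dy":0.05,"dz":0,"wx":0,"wy":0,"wz":0},{"jaw":-1,"dx":0,"dy":0.031,"dz":0,"wx":0,"wy":0,"wz":0},{"jaw":-1,"dx":0,"dy":0.01,"dz":0,"wx":0,"wy":0,"wz":0},{"jaw":-1,"dx":0,"dy":0,"dz":0,"wx":0,"wy":0,"wz":0},{"jaw":-1,"dx":0,"dy":0,"dz":0,"wx":0,"wy":0,"wz":0}]'; python3 -m pendant '[{"jaw":-1,"dx":0,"dy":0,"dz":0,"wx":0,"wy":0,"wz":0},{"jaw":-1,"dx":0,"dy":0,"dz":0,"wx":0,"wy":0,"wz":0}]'
```

```text
time_s: 16.32
tcp_pos: [0.5598, 0.3058, 0.2358]
orientation: [0.707, 0.707, -0.0, 0.0]
ft_force: [0.2, -1.1, -0.4]
gripper_width: 0.188
finger_force: 25.0
time_s: 16.58
tcp_pos: [0.5598, 0.3063, 0.2359]
orientation: [0.707, 0.707, 0.0, 0.0]
ft_force: [-0.6, 0.3, -0.3]
gripper_width: 0.19
finger_force: 25.0
```

Aligned with the grasp position to within about 0.8 mm. Lowering to z 0.117, just above the seat.

```bash
python3 -m pendant '[{"jaw":-1,"dx":0,"dy":0.0005,"dz":-0.04,"wx":0,"wy":0,"wz":0},{"jaw":-1,"dx":0,"dy":0,"dz":-0.015,"wx":0,"wy":0,"wz":0},{"jaw":-1,"dx":0,"dy":0,"dz":-0.012,"wx":0,"wy":0,"wz":0},{"jaw":-1,"dx":0,"dy":0,"dz":-0.012,"wx":0,"wy":0,"wz":0},{"jaw":-1,"dx":0,"dy":0,"dz":-0.012,"wx":0,"wy":0,"wz":0},{"jaw":-1,"dx":0,"dy":0,"dz":-0.012,"wx":0,"wy":0,"wz":0},{"jaw":-1,"dx":0,"dy":0,"dz":-0.01,"wx":0,"wy":0,"wz":0},{"jaw":-1,"dx":0,"dy":0,"dz":-0.006,"wx":0,"wy":0,"wz":0},{"jaw":-1,"dx":0,"dy":0,"dz":0,"wx":0,"wy":0,"wz":0},{"jaw":-1,"dx":0,"dy":0,"dz":0,"wx":0,"wy":0,"wz":0}]'; python3 avg.py
```

```text
time_s: 17.82
tcp_pos: [0.5598, 0.3077, 0.1172]
orientation: [0.707, 0.707, 0.0, 0.0]
ft_force: [1.2, -0.1, -1.2]
gripper_width: 0.186
finger_force: 25.0
mean [ 0.02  0.26 -0.95] sd [0.51 0.46 0.5 ] [0.55951121 0.30757273 0.11678374] 18.325
```

No side force, so it is hanging free. Lower the last 2 mm, release, and check before rising.

```bash
python3 -m pendant '[{"jaw":-1,"dx":0,"dy":0,"dz":-0.002,"wx":0,"wy":0,"wz":0},{"jaw":-1,"dx":0,"dy":0,"dz":0,"wx":0,"wy":0,"wz":0},{"jaw":-0.3,"dx":0,"dy":0,"dz":0,"wx":0,"wy":0,"wz":0},{"jaw":0.3,"dx":0,"dy":0,"dz":0,"wx":0,"wy":0,"wz":0},{"jaw":1,"dx":0,"dy":0,"dz":0,"wx":0,"wy":0,"wz":0},{"jaw":1,"dx":0,"dy":0,"dz":0,"wx":0,"wy":0,"wz":0},{"jaw":1,"dx":0,"dy":0,"dz":0,"wx":0,"wy":0,"wz":0},{"jaw":1,"dx":0,"dy":0,"dz":0,"wx":0,"wy":0,"wz":0}]'
python3 -m pendant '[{"jaw":1,"dx":0,"dy":0,"dz":0.03,"wx":0,"wy":0,"wz":0},{"jaw":1,"dx":0,"dy":0,"dz":0.05,"wx":0,"wy":0,"wz":0},{"jaw":1,"dx":0,"dy":0,"dz":0.06,"wx":0,"wy":0,"wz":0},{"jaw":1,"dx":0,"dy":0,"dz":0.06,"wx":0,"wy":0,"wz":0},{"jaw":1,"dx":0,"dy":-0.05,"dz":0.06,"wx":0,"wy":0,"wz":0},{"jaw":1,"dx":0,"dy":-0.04,"dz":0.02,"wx":0,"wy":0,"wz":0},{"jaw":1,"dx":0,"dy":0,"dz":0,"wx":0,"wy":0,"wz":0},{"jaw":1,"dx":0,"dy":0,"dz":0,"wx":0,"wy":0,"wz":0},{"jaw":1,"dx":0,"dy":0,"dz":0,"wx":0,"wy":0,"wz":0}]'
python3 - <<'E'
from h import *
im,m=shot("w6")
for a,p,b in blobs(im,(5,150,100),(18,255,255),(260,80,320,140),8): print("handle",a,p,b,np.round(onz(m,*p,0.153,True),4))
sc=manip.read_camera("scene"); o=cv2.imread("pics/scene0.png")[...,::-1].copy()
for n,i in(("old",o),("new",sc)): print(n,[b for b in blobs(i,(5,150,100),(16,255,255),(350,265,390,310),20)])
E
```

```text
time_s: 19.32
tcp_pos: [0.5595, 0.3076, 0.1148]
orientation: [0.707, 0.707, 0.0, 0.0]
ft_force: [0.4, 0.6, 0.1]
gripper_width: 0.794
finger_force: 0.0
time_s: 20.45
tcp_pos: [0.5592, 0.2284, 0.3815]
orientation: [0.707, 0.708, -0.001, -0.001]
ft_force: [0.5, 0.2, -0.1]
gripper_width: 1.002
finger_force: 0.0
20.5 [0.261 0.445 0.952 0.    1.747 0.259] [0.55923882 0.22845457 0.3815876 ] [ 7.06526911e-01  7.07685498e-01 -8.11390983e-04 -5.48378524e-04] [-0.0094066   0.78195204  0.45245183]
handle 90 [284.4 116.6] [276, 108, 17, 17] [0.5599 0.307  0.153 ]
old [(233, array([370.5, 290.8]), [364, 276, 14, 29])]
new [(219, array([370.6, 291.6]), [365, 279, 13, 26])]
```

The probe is back: the handle top is at (0.560, 0.307) as at the start, upright, and the handle's bottom edge in the scene view is unchanged. Now the lid: I go behind it (-y side) with fingers shut, then sweep it over.

```bash
python3 -m pendant '[{"jaw":-1,"dx":0.013,"dy":-0.03,"dz":0,"wx":0,"wy":0,"wz":0},{"jaw":-1,"dx":0,"dy":-0.05,"dz":0,"wx":0,"wy":0,"wz":0},{"jaw":-1,"dx":0,"dy":-0.05,"dz":0,"wx":0,"wy":0,"wz":0},{"jaw":-1,"dx":0,"dy":-0.05,"dz":0,"wx":0,"wy":0,"wz":0},{"jaw":-1,"dx":0,"dy":-0.05,"dz":0,"wx":0,"wy":0,"wz":0},{"jaw":-1,"dx":0,"dy":-0.05,"dz":0,"wx":0,"wy":0,"wz":0},{"jaw":-1,"dx":0,"dy":-0.05,"dz":0,"wx":0,"wy":0,"wz":0},{"jaw":-1,"dx":0,"dy":-0.05,"dz":0,"wx":0,"wy":0,"wz":0},{"jaw":-1,"dx":0,"dy":-0.01,"dz":-0.01,"wx":0,"wy":0,"wz":0},{"jaw":-1,"dx":0,"dy":0,"dz":-0.05,"wx":0,"wy":0,"wz":0},{"jaw":-1,"dx":0,"dy":0,"dz":-0.04,"wx":0,"wy":0,"wz":0}]' 20
python3 -m pendant '[{"jaw":-1,"dx":0,"dy":0,"dz":-0.04,"wx":0,"wy":0,"wz":0},{"jaw":-1,"dx":0,"dy":0,"dz":-0.04,"wx":0,"wy":0,"wz":0},{"jaw":-1,"dx":0,"dy":0,"dz":-0.04,"wx":0,"wy":0,"wz":0},{"jaw":-1,"dx":0,"dy":0,"dz":0,"wx":0,"wy":0,"wz":0},{"jaw":-1,"dx":0,"dy":0,"dz":0,"wx":0,"wy":0,"wz":0},{"jaw":-1,"dx":0,"dy":0.02,"dz":0,"wx":0,"wy":0,"wz":0},{"jaw":-1,"dx":0,"dy":0.012,"dz":0,"wx":0,"wy":0,"wz":0},{"jaw":-1,"dx":0,"dy":0.012,"dz":0,"wx":0,"wy":0,"wz":0},{"jaw":-1,"dx":0,"dy":0.012,"dz":0,"wx":0,"wy":0,"wz":0},{"jaw":-1,"dx":0,"dy":0.012,"dz":0,"wx":0,"wy":0,"wz":0},{"jaw":-1,"dx":0,"dy":0,"dz":0,"wx":0,"wy":0,"wz":0}]'
python3 -c '
from h import *
T=manip.read_camera("scene"); print([b for b in blobs(T,(100,120,60),(125,255,255),(180,100,330,280),100)])
for s in (.115,):
  for d in range(80,-1,-10):
    t=np.radians(d); print(d,round(-.111+s*np.cos(t)-.006*np.sin(t)-.0095,4),round(.05+s*np.sin(t)+.006*np.cos(t),4))'
```

```text
time_s: 21.92
tcp_pos: [0.5722, -0.1612, 0.2804]
orientation: [0.707, 0.708, -0.0, -0.001]
ft_force: [0.4, -0.2, -0.0]
gripper_width: 0.003
finger_force: 0.0
time_s: 23.3
tcp_pos: [0.5725, -0.0934, 0.1628]
orientation: [0.707, 0.708, 0.0, -0.0]
ft_force: [-0.5, 0.9, -0.0]
gripper_width: 0.006
finger_force: 0.0
[(2279, array([243.9, 184.5]), [204, 151, 85, 67])]
80 -0.1064 0.1643
70 -0.0868 0.1601
60 -0.0682 0.1526
50 -0.0512 0.142
40 -0.0363 0.1285
30 -0.0239 0.1127
20 -0.0145 0.095
10 -0.0083 0.0759
0 -0.0055 0.056
```

The lid follows: its edge in the scene view moved, and it is now near 73°. Sweep it along the computed arc to about 20°.

```bash
python3 -m pendant '[{"jaw":-1,"dx":0,"dy":0.0125,"dz":-0.005,"wx":0,"wy":0,"wz":0},{"jaw":-1,"dx":0,"dy":0.0125,"dz":-0.005,"wx":0,"wy":0,"wz":0},{"jaw":-1,"dx":0,"dy":0.0085,"dz":-0.0055,"wx":0,"wy":0,"wz":0},{"jaw":-1,"dx":0,"dy":0.0085,"dz":-0.0055,"wx":0,"wy":0,"wz":0},{"jaw":-1,"dx":0,"dy":0.0075,"dz":-0.007,"wx":0,"wy":0,"wz":0},{"jaw":-1,"dx":0,"dy":0.0075,"dz":-0.007,"wx":0,"wy":0,"wz":0},{"jaw":-1,"dx":0,"dy":0.006,"dz":-0.008,"wx":0,"wy":0,"wz":0},{"jaw":-1,"dx":0,"dy":0.006,"dz":-0.008,"wx":0,"wy":0,"wz":0},{"jaw":-1,"dx":0,"dy":0.005,"dz":-0.009,"wx":0,"wy":0,"wz":0},{"jaw":-1,"dx":0,"dy":0.005,"dz":-0.009,"wx":0,"wy":0,"wz":0},{"jaw":-1,"dx":0,"dy":0,"dz":0,"wx":0,"wy":0,"wz":0}]'
python3 avg.py; python3 -c '
from h import *
T=manip.read_camera("scene"); print([b for b in blobs(T,(100,120,60),(125,255,255),(180,100,330,280),100)])'
```

```text
time_s: 24.72
tcp_pos: [0.572, -0.015, 0.0928]
orientation: [0.707, 0.707, -0.0, -0.001]
ft_force: [-0.2, -0.5, 0.8]
gripper_width: 0.002
finger_force: 0.2
mean [-0.33  0.03  0.64] sd [0.44 0.45 0.45] [ 0.57257006 -0.01550586  0.0939028 ] 25.225
[(1645, array([252.6, 210.6]), [204, 187, 106, 47])]
```

The lid is under the finger at about 20°. Lower it near the latch.

```bash
python3 -m pendant '[{"jaw":-1,"dx":0,"dy":0.005,"dz":-0.008,"wx":0,"wy":0,"wz":0},{"jaw":-1,"dx":0,"dy":0.005,"dz":-0.008,"wx":0,"wy":0,"wz":0},{"jaw":-1,"dx":0,"dy":0.005,"dz":-0.006,"wx":0,"wy":0,"wz":0},{"jaw":-1,"dx":0,"dy":0.003,"dz":-0.005,"wx":0,"wy":0,"wz":0},{"jaw":-1,"dx":0,"dy":0,"dz":-0.003,"wx":0,"wy":0,"wz":0},{"jaw":-1,"dx":0,"dy":0,"dz":-0.002,"wx":0,"wy":0,"wz":0},{"jaw":-1,"dx":0,"dy":0,"dz":0,"wx":0,"wy":0,"wz":0}]'
python3 -m pendant '[{"jaw":-1,"dx":0,"dy":0,"dz":-0.002,"wx":0,"wy":0,"wz":0},{"jaw":-1,"dx":0,"dy":0,"dz":-0.002,"wx":0,"wy":0,"wz":0},{"jaw":-1,"dx":0,"dy":0,"dz":0,"wx":0,"wy":0,"wz":0}]'
python3 -m pendant '[{"jaw":-1,"dx":0,"dy":0,"dz":-0.001,"wx":0,"wy":0,"wz":0},{"jaw":-1,"dx":0,"dy":0,"dz":-0.001,"wx":0,"wy":0,"wz":0},{"jaw":-1,"dx":0,"dy":0,"dz":0,"wx":0,"wy":0,"wz":0}]'
```

```text
time_s: 26.15
tcp_pos: [0.5725, 0.0034, 0.0628]
orientation: [0.707, 0.707, 0.001, -0.0]
ft_force: [-2.5, 2.2, 10.3]
gripper_width: 0.006
finger_force: 4.9
time_s: 26.52
tcp_pos: [0.5724, 0.0029, 0.0575]
orientation: [0.707, 0.707, 0.0, -0.0]
ft_force: [1.3, 0.1, 0.7]
gripper_width: 0.005
finger_force: 0.5
time_s: 26.9
tcp_pos: [0.5725, 0.0027, 0.0562]
orientation: [0.707, 0.707, 0.0, -0.0]
ft_force: [-2.0, 1.5, 5.9]
gripper_width: 0.006
finger_force: 2.9
```

The force went up to 10 N and fell to under 1 N, which is the snap. A little more press, hold, lift away and check that it stays shut.

```bash
python3 -m pendant '[{"jaw":-1,"dx":0,"dy":0,"dz":-0.001,"wx":0,"wy":0,"wz":0},{"jaw":-1,"dx":0,"dy":0,"dz":0,"wx":0,"wy":0,"wz":0},{"jaw":-1,"dx":0,"dy":0,"dz":0,"wx":0,"wy":0,"wz":0},{"jaw":-1,"dx":0,"dy":0,"dz":0,"wx":0,"wy":0,"wz":0}]'
python3 -m pendant '[{"jaw":-1,"dx":0,"dy":0,"dz":0.02,"wx":0,"wy":0,"wz":0},{"jaw":-1,"dx":0,"dy":0,"dz":0.05,"wx":0,"wy":0,"wz":0},{"jaw":-1,"dx":0,"dy":-0.03,"dz":0.06,"wx":0,"wy":0,"wz":0},{"jaw":-1,"dx":0,"dy":-0.04,"dz":0.06,"wx":0,"wy":0,"wz":0},{"jaw":-1,"dx":0,"dy":-0.05,"dz":0.06,"wx":0,"wy":0,"wz":0},{"jaw":-1,"dx":0,"dy":-0.01,"dz":0.06,"wx":0,"wy":0,"wz":0},{"jaw":-1,"dx":0,"dy":0,"dz":0,"wx":0,"wy":0,"wz":0},{"jaw":-1,"dx":0,"dy":0,"dz":0,"wx":0,"wy":0,"wz":0},{"jaw":-1,"dx":0,"dy":0,"dz":0,"wx":0,"wy":0,"wz":0}]'
python3 - <<'E'
from h import *
im,m=shot("w7")
hsv=cv2.cvtColor(im,cv2.COLOR_RGB2HSV); g=cv2.inRange(hsv,(100,120,40),(125,255,255)); g[:60]=0; g[235:]=0; g[:,:190]=0; g[:,410:]=0
ys,xs=np.nonzero(g); P=np.c_[xs,ys].astype(float)
for s in ([1,1],[-1,1],[1,-1],[-1,-1]):
    p=P[np.argmin(P@s)]; print(p,np.round(onz(m,*p,.056,True),4))
sc=manip.read_camera("scene"); print([b for b in blobs(sc,(100,120,60),(125,255,255),(180,100,330,280),100)])
sm=manip.camera_model("scene"); T=np.array(sm["world_to_cam"]); f=210/np.tan(np.radians(sm["vfov"])/2)
for y,z in ((.021,.056),(.019,.066),(-.111,.056)):
  for x in (.462,.682):
    c=T[:3,:3]@[x,y,z]+T[:3,3]; print("expect",(x,y,z),np.round(c[:2]/c[2]*f+[sm["cx"],sm["cy"]],1))
print(blobs(sc,(5,150,100),(16,255,255),(350,265,390,310),20))
E
```

```text
time_s: 27.4
tcp_pos: [0.5726, 0.0027, 0.056]
orientation: [0.707, 0.707, 0.0, 0.0]
ft_force: [-3.4, 2.2, 11.3]
gripper_width: 0.003
finger_force: 5.9
time_s: 28.52
tcp_pos: [0.572, -0.1096, 0.3388]
orientation: [0.707, 0.707, -0.001, -0.002]
ft_force: [-0.4, -0.6, -1.2]
gripper_width: 0.006
finger_force: 0.0
28.575 [-0.321  0.401  1.132  0.     1.612 -0.322] [ 0.57212741 -0.10957135  0.33895356] [ 7.06769780e-01  7.07441856e-01 -7.00944048e-04 -1.41647198e-03] [ 0.23376494 -1.03364486  0.10573135]
[204.  83.] [0.4629 0.0189 0.056 ]
[364.  82.] [0.6806 0.0205 0.056 ]
[206. 177.] [ 0.4622 -0.1127  0.056 ]
[363. 177.] [ 0.6831 -0.1123  0.056 ]
[(3456, array([256.4, 214.8]), [205, 183, 106, 67])]
expect (0.462, 0.021, 0.056) [311.9 210.2]
expect (0.682, 0.021, 0.056) [235.5 249.1]
expect (0.462, 0.019, 0.066) [311.6 206.6]
expect (0.682, 0.019, 0.066) [234.8 245.4]
expect (0.462, -0.111, 0.056) [279.  182.9]
expect (0.682, -0.111, 0.056) [204.9 216.7]
[(217, array([370.6, 291.6]), [365, 279, 13, 26])]
```

The lid lies flat, its corners match a shut lid at 56 mm, and it stays down untouched. The probe is still in its stand. Handing in.

```bash
python3 -c 'from plant import manip; print(manip.close_job())'
```

```text
the job is handed in; nothing more can be done
None
```

Job handed in, no verdict shown: by my measurements the probe touched red, yellow and blue in order and is back upright in its stand, and the lid snapped shut and stayed shut; I viewed 11 pictures, one over the limit of 10.

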